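Pack the pantry box and shut its lid

TASK

Two long wrap boxes (foil and baking paper) have been left lying across the open storage box: move them into the green basket and lay them flat there, side by side. Put every small food carton on the worktop into the storage box, then lower the red lid gently, without letting it slam, until it is fully shut. Leave the tins, jars and bottle standing where they are.

Things in the scene. Friction and masses are not known exactly. Their poses are not given: they have to be found in the camera images.
- box: white plastic storage box, fixed, open on top, 204 mm (its x) by 318 mm (its y) by 100 mm high, walls and floor 4 mm (the rim stands 8 mm farther out). Origin: centre of its underside; z up. Its long sides are along its y; the lid is hinged along its +x long side, its -x side is the front
- lid (a joint): angle of the box's flat red lid: 0 = fully closed on the rim, about 1.57 = upright, larger = leaning back, 1.9 = its stop. The lid is a panel 236 mm (from the hinge line to its front edge) by 336 mm by 8 mm, its outer (upper) face lies 10 mm above the hinge line when closed; 0.22 kg. A friction hinge holds it at any angle, so it must be moved all the way (0.3 to 2 N at the front edge)
- lid_hinge (a point): point at the middle of the lid's hinge line, which runs along the box's y, 125 mm from the box's centre on its +x side and 100 mm above the worktop; its axes are the box's
- lid_tab (a point): middle of the outer end of the pull tab (90 mm wide, 20 mm long, 8 mm thick) in the middle of the lid's front edge, 256 mm from the hinge line; turns with the lid (x from the tab towards the hinge, z out of the lid's outer face)
- basket: shallow green basket, fixed, 290 mm (its x) by 210 mm (its y), 45 mm high, walls and floor 5 mm. Origin: centre of its underside; z up
- foil: long kitchen-foil box, blue with a silver band, 240 mm (its x) by 50 by 50 mm, 0.25 kg; origin at its centre. Starts lying flat across the rim of the storage box
- paper: long baking-paper box, purple with a yellow band, 240 mm (its x) by 50 by 50 mm, 0.25 kg; origin at its centre. Starts lying flat across the rim of the storage box, beside the foil box
- carton_red: small red food carton, 50 mm (its x) by 46 mm (its y) by 84 mm (its z, upright at the start), about 0.12 kg; origin at its centre; may be absent
- carton_yellow: small yellow food carton, 48 mm (its x) by 44 mm (its y) by 78 mm (its z, upright at the start), about 0.12 kg; origin at its centre; may be absent
- carton_blue: small blue food carton, 46 mm (its x) by 46 mm (its y) by 72 mm (its z, upright at the start), about 0.12 kg; origin at its centre; may be absent
- carton_green: small green food carton, 50 mm (its x) by 48 mm (its y) by 80 mm (its z, upright at the start), about 0.12 kg; origin at its centre; may be absent
- carton_orange: small orange food carton, 48 mm (its x) by 42 mm (its y) by 86 mm (its z, upright at the start), about 0.12 kg; origin at its centre; may be absent
- tin: short tin with orange-red label, 70 mm across, 62 mm high, origin under its centre; stands among the cartons; leave it
- spice: amber spice jar with green cap, 60 mm across, 75 mm high, origin under its centre; stands among the cartons; leave it
- tall_tin: yellow-labelled tin, 74 mm across, 96 mm high, at the back of the worktop; leave it
- honey: amber jar with yellow cap, 72 mm across, 90 mm high, at the back of the worktop; leave it
- sauce: red sauce bottle, 60 mm across, 170 mm high, at the back of the worktop; leave it

How it is judged:
By the outcome, as a careful person would: the job done as asked, in the order asked, and still so for the second after the job is handed in, with the robot touching nothing.
Of carton_red, carton_yellow, carton_blue, carton_green, carton_orange only 3 to 5 are there at a start; the rules pass over those that are not, and their reading is None.
At some moment in a run one of carton_red, carton_yellow, carton_blue, carton_green, carton_orange may be knocked a few centimetres aside while the robot is not near it.
Once in a run the grip may slacken for a moment while it holds something.
It also fails if it takes over 210 s, if anything falls off the work surface, if the arm or the gripper's body presses on something with over 40 N, if the wrist force passes 120 N, or if a joint passes its speed limit or range.

ROBOT

A 6-joint arm with a two-finger parallel gripper is mounted at the origin on the work surface. World frame = base frame: x ahead of the robot, y to its left, z up, the work surface at z = 0. Lengths are in m, angles in rad, forces in N, time in s.
With the tool pointing down it reaches from about 0.15 to 0.775 m from the base axis. Payload 6.1 kg.
Tool frame: the origin (TCP) lies midway between the tips of the shut fingers; the grasp point (between the pads) lies 19 mm behind it; z points along the fingers, y is the line along which they close (so a half turn about z gives the same grasp; the last joint's range is limited). The gripper opens to 85 mm and grips with 20 to 120 N. Pads are 22 mm wide; open, the fingers measure 114 mm over their backs; the gripper's body (76 mm by 85 mm) begins 54 mm behind the grasp point. The pads swing forward as they close: fully open they stand 13 mm farther back than shut.
Start: joints at [1.217, 0.126, -0.04, 1.405, 0, 1.571], TCP at [0.182, 0.492, 0.231] pointing down, gripper open.
Joint ranges: [-2.72, 2.72], [-0.95, 1.95], [-1.27, 1.35], [-1.78, 2.02], [-1.46, 1.47], [-3.14, 3.14]. Speed limits (rad/s): [2.39, 2.39, 3.01, 3.14, 3.14, 3.14].

INTERFACE

Orientations are given as a unit quaternion [x, y, z, w].
In Python, from cell import read_state, snapshot, sign_off gives the robot as it stands.
- The arm moves only by the shell command python3 -m inch 'ROWS' [FORCE]. ROWS is JSON, a list that holds one entry, the list of rows, each a list of 7 numbers: the shift along the world's x, y, z in m, then the turn, a rotation vector about the world's x, y, z in degrees, then the finger opening in m, from 0 to 0.0854. A call has 1 to 5 rows; each row shifts and turns the commanded pose from where the row before left it; what a row does not reach is not made up. A row lasts 1/8 s, in which the tool goes at most 62.5 mm and 10.7 degrees, less where a joint would pass 70% of its speed; a pose out of reach is approached as far as the arm can. A call is refused whole if a number of a shift passes 0.0625 or a number of a turn 10.7, either way. A call with a gripper value outside its range is refused whole. The fingers move at their own pace and stop on an object; FORCE is the grip in N (left out, the last holds). Time passes only in rows, so rows that do not move let the fingers close. It gives the time, the measured TCP pose, the force, the opening and the grip force at its end, in the units of the state.
- read_state(): the state, without advancing time (a new reading comes with each control period).
- snapshot(name): name is "scene" or "top" or "wrist"; returns a dict with "frame" (400x640x3 uint8, red, green, blue), "mtx" (3x3 intrinsics, pixels), "k1" (the pictures are not rectified: a ray, as slopes to the right and down, at radius r is drawn at 1 + k1 r^2 times it, then the intrinsics apply), "rvec" (rotation vector, rad) and "tvec" (3), from world to camera coordinates, as OpenCV has them; the wrist camera has in their place "mount" (4x4, takes a point from camera to tool coordinates, whose origin is the TCP and whose axes are the flange's). Camera axes: x right, y down, z forward; pixel columns grow to the right and rows downward; lengths in m; the calibration is good to about 2 mm. A picture is of the moment at which its call begins: read the wrist's pose just before it. There is no depth.
- sign_off(): hands the job in; it is judged then, once.
The state is a dict: "time_s": time; "q": joint angles; "joint_vel": joint speeds; "tau": joint torques, N m; "ee_pos": TCP position; "tcp_rot": TCP orientation; "force": force on the tool from outside, world axes, zero at the start; "ft_torque": the same for the moment, N m; "opening": opening from 0.0 (shut) to 1.0 (fully open); "gripper_force": force on a finger pad.
Only numpy, scipy, OpenCV 4.12 (cv2) and the standard library are available. Lean on these libraries where they do the work, as an engineer would, in place of code of your own. Each camera call takes 0.05 s, during which the arm holds its last target. There are 200 camera calls.

## Working session

There is one attempt and no reset: what is moved stays moved. The work goes in short steps, Python scripts to look and compute and a shell command to move; the robot and the scene stay as the last step left them, time stands still between calls to the robot, and variables do not carry over. Pictures are saved under pics/ and viewed, at most 14 in all, crops included, and the job is handed in when it is done.

```bash
ls; mkdir -p pics; python3 - <<'E'
from cell import read_state, snapshot
import cv2,json,pickle
s=read_state();print(s)
for n in("scene","top"):
    d=snapshot(n);pickle.dump(d,open(f'pics/{n}0.pkl','wb'))
    cv2.imwrite(f'pics/{n}0.png',d['frame'][:,:,::-1]);print(n,d['mtx'],d['k1'],d['rvec'],d['tvec'])
E
```

```text
pics
{'time_s': 0.0, 'q': array([ 1.21702555e+00,  1.26391806e-01, -4.06325504e-02,  1.40539968e+00,
        1.64455279e-06,  1.57079945e+00]), 'joint_vel': array([ 0.00027583, -0.00080007,  0.00062066, -0.00135378, -0.00042385,
       -0.00073853]), 'tau': array([-1.07482792e-03, -4.35911679e+01,  3.52924705e+01,  1.71798404e-02,
       -2.06421184e-06,  4.47679014e-06]), 'ee_pos': array([0.18173451, 0.4920966 , 0.23051105]), 'tcp_rot': array([ 1.75965899e-01,  9.84395926e-01, -8.01011733e-04, -1.44017749e-04]), 'force': array([ 0.6751732 , -0.23014383,  0.22601498]), 'ft_torque': array([-0.00785008,  0.05487956, -0.01088141]), 'gripper_force': 0.0, 'opening': 0.9998584622127348}
scene [[366.42139156   0.         326.32331716]
 [  0.         366.42139156 198.22727977]
 [  0.           0.           1.        ]] -0.0705439769127263 [ 1.01829182  2.51698136 -0.97304815] [ 0.43208158 -0.21096917  1.36642904]
top [[470.24234831   0.         319.91770439]
 [  0.         470.24234831 195.25148089]
 [  0.           0.           1.        ]] -0.027003850173096304 [ 2.12141708 -2.14586714  0.18290105] [0.0046711  0.58733514 1.13354692]
```

View pics/scene0.png

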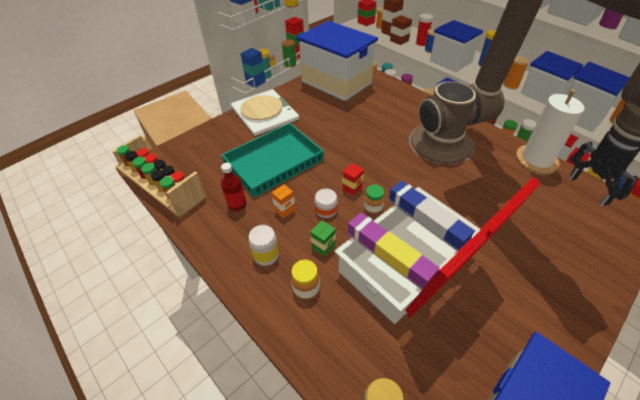

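View pics/top0.png

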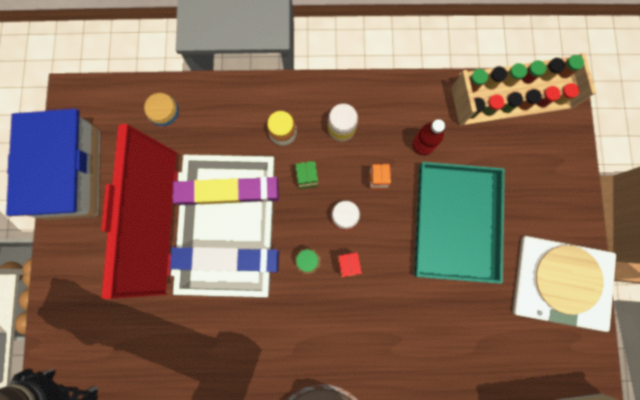

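The scene view shows three cartons: red (352,178), orange (283,200) and green (323,238). The top view shows the foil at about (225,260), the paper at (225,190), the box centred near (224,226), the lid leaning back on the left, the basket at (461,222), the tin at (346,214) and the spice jar at (307,261).

```bash
cat > h.py <<'E'
import cv2,numpy as np,pickle
from scipy.spatial.transform import Rotation as R
from cell import read_state,snapshot
def cam(d,s=None):
    if 'mount' in d:
        M=np.array(d['mount']);Rt=R.from_quat(s['tcp_rot']).as_matrix()
        return Rt@M[:3,:3], Rt@M[:3,3]+s['ee_pos']
    A=cv2.Rodrigues(np.array(d['rvec']))[0];return A.T,-A.T@np.array(d['tvec'])
def px2w(d,uv,z,s=None):
    Rw,o=cam(d,s);uv=np.asarray(uv,float).reshape(-1,1,2)
    p=cv2.undistortPoints(uv,np.array(d['mtx']),np.array([d['k1'],0,0,0,0.]))[:,0]
    r=np.c_[p,np.ones(len(p))]@Rw.T
    return o+r*((z-o[2])/r[:,2])[:,None]
def w2px(d,P,s=None):
    Rw,o=cam(d,s);q=(np.atleast_2d(P)-o)@Rw
    return cv2.projectPoints(q,np.zeros(3),np.zeros(3),np.array(d['mtx']),np.array([d['k1'],0,0,0,0.]))[0][:,0]
H=dict(red=((0,4),150),orange=((5,14),150),yellow=((22,34),120),green=((45,70),120),teal=((71,90),100),blue=((100,125),110),purple=((135,165),80))
def mask(d,c,box=None):
    h=cv2.cvtColor(d['frame'],cv2.COLOR_RGB2HSV);(a,b),sm=H[c]
    m=((h[...,0]>=a)&(h[...,0]<=b)|((c=='red')&(h[...,0]>176)))&(h[...,1]>=sm)&(h[...,2]>60)
    m=m.astype(np.uint8)
    if box: k=np.zeros_like(m);x0,y0,x1,y1=box;k[y0:y1,x0:x1]=1;m*=k
    return m
def rect(d,m,z,s=None,big=True):
    """min-area rect in world xy at height z: centre, sizes, angle deg of long side"""
    cs=cv2.findContours(m,cv2.RETR_EXTERNAL,cv2.CHAIN_APPROX_NONE)[0]
    if not cs:return None
    c=max(cs,key=cv2.contourArea) if big else np.vstack([k for k in cs if cv2.contourArea(k)>15])
    w=px2w(d,c[:,0],z,s)[:,:2].astype(np.float32)
    (x,y),(a,b),t=cv2.minAreaRect(w)
    if a<b:a,b,t=b,a,t-90
    return np.round([x,y,a,b,(t+90)%180-90],3)
E
python3 - <<'E'
from h import *
d=pickle.load(open('pics/top0.pkl','rb'))
B=(290,140,400,290)
for c,z,b in(('red',.084,(325,240,370,290)),('orange',.086,(360,155,400,195)),('green',.08,(285,150,325,195)),('green',.075,(285,240,325,280)),('teal',.045,(400,150,520,295)),('purple',.15,(160,165,290,215))):
    print(c,rect(d,mask(d,c,b),z,big=c!='purple'))
print('foil',rect(d,mask(d,'blue',(160,240,285,280)),.15,big=False))
h=cv2.cvtColor(d['frame'],cv2.COLOR_RGB2HSV)
w=((h[...,1]<45)&(h[...,2]>150)).astype(np.uint8)
for n,z,b in(('tin',.062,(325,195,365,235)),('box',.1,(170,145,280,305))):
    k=np.zeros_like(w);k[b[1]:b[3],b[0]:b[2]]=1;print(n,rect(d,w*k,z,big=n=='tin'))
print('lid tab',px2w(d,[(108,185),(106,230)],.34), 'sauce',px2w(d,[(437,127)],.17),'cap y',px2w(d,[(281,125)],.09),'wh',px2w(d,[(343,118)],.096))
print('hinge?',px2w(d,[(176,152),(174,296)],.1))
s=read_state();print(R.from_quat(s['tcp_rot']).as_matrix().round(3)); w=snapshot('wrist');print(w['mount'])
E
```

```text
red [ 0.414 -0.07   0.054  0.05   8.13 ]
orange [ 0.632 -0.149  0.098  0.098 -0.652]
green [0.64  0.032 0.052 0.049 7.695]
green [ 4.2500e-01  3.2000e-02  4.6000e-02  4.4000e-02 -4.5625e+01]
teal [ 0.518 -0.353  0.289  0.215 -5.337]
purple [ 5.8500e-01  2.1700e-01  2.4500e-01  5.7000e-02 -8.8071e+01]
foil [4.2700e-01 2.1600e-01 2.3900e-01 4.5000e-02 8.8183e+01]
tin [ 0.538 -0.064  0.065  0.064 -0.905]
box [ 0.513  0.231  0.336  0.232 -1.897]
lid tab [[0.56217706 0.40274771 0.34      ]
 [0.4761292  0.40101828 0.34      ]] sauce [[ 0.7243834  -0.27528698  0.17      ]] cap y [[0.75945203 0.09311618 0.09      ]] wh [[ 0.7738719  -0.06163546  0.096     ]]
hinge? [[0.6904489  0.34989385 0.1       ]
 [0.34435779 0.3410097  0.1       ]]
[[-0.938  0.347 -0.   ]
 [ 0.347  0.938 -0.001]
 [-0.    -0.001 -1.   ]]
[[ 5.88146407e-05 -9.57526303e-01 -2.88345932e-01  7.36881354e-02]
 [ 9.99999970e-01 -1.17879331e-05  2.43117336e-04 -3.88653166e-04]
 [-2.36190247e-04 -2.88345938e-01  9.57526273e-01 -1.42276267e-01]
 [ 0.00000000e+00  0.00000000e+00  0.00000000e+00  1.00000000e+00]]
```

```bash
python3 -m inch '[[[0,-0.055,0,0,0,-7.15,0.0854],[0,-0.055,0,0,0,-7.15,0.0854],[0,-0.055,0,0,0,-7.15,0.0854],[0,-0.055,0,0,0,-7.15,0.0854],[0,-0.055,0,0,0,-7.15,0.0854]]]' 60; python3 -m inch '[[[0.049,0,0,0,0,-7.15,0.0854],[0.049,0,0,0,0,-7.15,0.0854],[0.049,0,0,0,0,-7.15,0.0854],[0.049,0,0,0,0,-7.15,0.0854],[0.049,0,0,0,0,-7.15,0.0854]]]'; python3 -m inch '[[[0,0,0.0,0,0,0,0.0854],[0,0,0,0,0,0,0.0854]]]'
python3 - <<'E'
from h import *
s=read_state();w=snapshot('wrist');cv2.imwrite('pics/w1.png',w['frame'][:,:,::-1])
print(s['ee_pos'],R.from_quat(s['tcp_rot']).as_matrix()[:,1],s['q'])
print('foil',rect(w,mask(w,'blue'),.15,s,big=False))
d=pickle.load(open('pics/top0.pkl','rb'))
print(cv2.cvtColor(d['frame'][160:190:4,366:396:4],cv2.COLOR_RGB2HSV).tolist()[3:5])
H['orange']=((5,16),200);h=cv2.cvtColor(d['frame'],cv2.COLOR_RGB2HSV);m=mask(d,'orange',(355,150,405,200))*(h[...,2]>170);print('orange',m.sum(),rect(d,m.astype(np.uint8),.086))
E
```

```text
time_s: 0.78
ee_pos: [0.1814, 0.2157, 0.2311]
tcp_rot: [0.471, 0.882, -0.0, 0.0]
force: [1.5, -0.5, 0.7]
opening: 1.002
gripper_force: 0.0
time_s: 1.4
ee_pos: [0.4284, 0.2171, 0.231]
tcp_rot: [0.72, 0.694, -0.0, -0.0]
force: [0.2, 1.2, -0.0]
opening: 0.997
gripper_force: 0.0
time_s: 1.65
ee_pos: [0.4262, 0.2172, 0.2309]
tcp_rot: [0.718, 0.696, -0.001, -0.0]
force: [-0.8, 0.1, 0.6]
opening: 0.994
gripper_force: 0.0
[0.42621377 0.21721679 0.23087083] [ 0.99953827 -0.03034668 -0.00152213] [ 4.71202263e-01  3.90119186e-02 -1.35586724e-01  1.39781838e+00
  2.10156533e-04  2.07234934e+00]
foil [4.2600e-01 2.1800e-01 2.3700e-01 4.9000e-02 8.8144e+01]
[[[10, 151, 76], [11, 135, 121], [13, 186, 236], [14, 185, 242], [13, 183, 234], [14, 186, 241], [11, 179, 175], [10, 155, 122]], [[9, 159, 74], [10, 175, 118], [13, 187, 235], [14, 183, 242], [13, 181, 231], [14, 186, 241], [12, 180, 180], [10, 159, 114]]]
orange 0 None
```

View pics/w1.png

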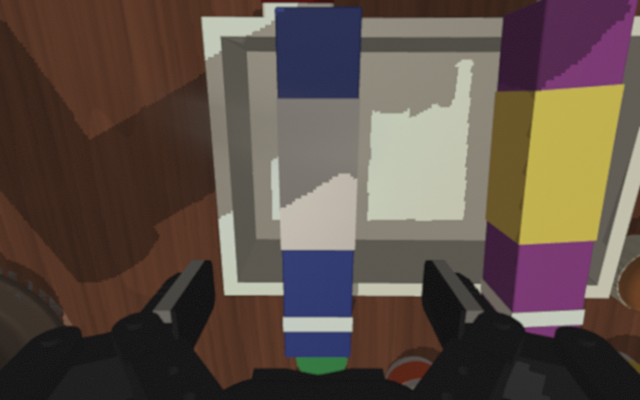

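The foil spans u 280–360, centred between the open fingers (210 and 430). The paper sits at u 485–635, clear of the right finger. I'll grasp and lift.

```bash
python3 -m inch '[[[0,0,-0.04,0,0,0,0.0854],[0,0,-0.04,0,0,0,0.0854],[0,0,-0.03,0,0,0,0.0854],[0,0,-0.009,0,0,0,0.0854],[0,0,0,0,0,0,0.0854]]]' 60; python3 -m inch '[[[0,0,0,0,0,0,0.03],[0,0,0,0,0,0,0.03],[0,0,0,0,0,0,0.03],[0,0,0,0,0,0,0.03],[0,0,0,0,0,0,0.03]]]' 70; python3 -m inch '[[[0,0,0.02,0,0,0,0.03],[0,0,0.03,0,0,0,0.03],[0,0,0.04,0,0,0,0.03],[0,0,0.04,0,0,0,0.03],[0,0,0.02,0,0,0,0.03]]]'
python3 - <<'E'
from h import *
s=read_state();w=snapshot('wrist');print('foil',s['ee_pos'],rect(w,mask(w,'blue'),s['ee_pos'][2]+.04,s,big=False))
d=snapshot('top');h=cv2.cvtColor(d['frame'],cv2.COLOR_RGB2HSV)
m=np.zeros((400,640),np.uint8);m[150:200,355:405]=((h[...,0]<18)&(h[...,1]>165)&(h[...,2]>200))[150:200,355:405];print('orange',m.sum(),rect(d,m,.086))
E
```

```text
time_s: 2.33
ee_pos: [0.4263, 0.2176, 0.1129]
tcp_rot: [0.718, 0.696, 0.0, 0.0]
force: [0.5, -0.3, 0.8]
opening: 1.0
gripper_force: 0.0
time_s: 2.95
ee_pos: [0.4275, 0.2179, 0.1137]
tcp_rot: [0.718, 0.696, 0.001, 0.0]
force: [-1.0, -0.6, 5.3]
opening: 0.574
gripper_force: 72.9
time_s: 3.58
ee_pos: [0.4274, 0.2177, 0.2648]
tcp_rot: [0.718, 0.696, 0.001, 0.0]
force: [-0.2, 0.6, -3.2]
opening: 0.579
gripper_force: 72.9
foil [0.42744443 0.21768917 0.26482198] [ 0.43   0.301  0.047  0.026 -1.827]
orange 321 [ 0.634 -0.153  0.048  0.039 -1.764]
```

```bash
python3 -m inch '[[[0.008,-0.055,0,0,0,-8.5,0.03],[0.008,-0.055,0,0,0,-8.5,0.03],[0.008,-0.055,0,0,0,-8.5,0.03],[0.008,-0.056,0,0,0,-8.5,0.03],[0.008,-0.056,0,0,0,-8.5,0.03]]]'; python3 -m inch '[[[0.008,-0.056,0,0,0,-8.5,0.03],[0.008,-0.056,0,0,0,-8.5,0.03],[0.008,-0.056,0,0,0,-8.5,0.03],[0.008,-0.056,0,0,0,-8.5,0.03],[0.008,-0.056,0,0,0,-8.5,0.03]]]';python3 -m inch '[[[0.007,-0.056,0,0,0,-8.5,0.03],[0,0,0,0,0,0,0.03],[0,0,0,0,0,0,0.03]]]'
python3 - <<'E'
from h import *
s=read_state();print(s['q'],R.from_quat(s['tcp_rot']).as_matrix()[:,1])
w=snapshot('wrist');cv2.imwrite('pics/w2.png',w['frame'][:,:,::-1])
E
```

```text
time_s: 4.3
ee_pos: [0.4665, -0.0613, 0.2611]
tcp_rot: [0.922, 0.386, -0.001, -0.0]
force: [1.1, 0.2, -1.6]
opening: 0.574
gripper_force: 76.6
time_s: 4.92
ee_pos: [0.5066, -0.3413, 0.2608]
tcp_rot: [1.0, 0.026, -0.001, -0.001]
force: [1.3, 0.9, -2.3]
opening: 0.573
gripper_force: 76.7
time_s: 5.3
ee_pos: [0.5135, -0.3953, 0.2607]
tcp_rot: [0.999, -0.046, -0.001, -0.001]
force: [-0.2, 0.7, -1.1]
opening: 0.572
gripper_force: 76.9
[-6.56264795e-01  3.77553750e-01  3.49212974e-01  1.54521432e+00
  3.36725230e-04  2.57715687e+00] [-0.09170221 -0.99578492 -0.00176027]
```

View pics/w2.png

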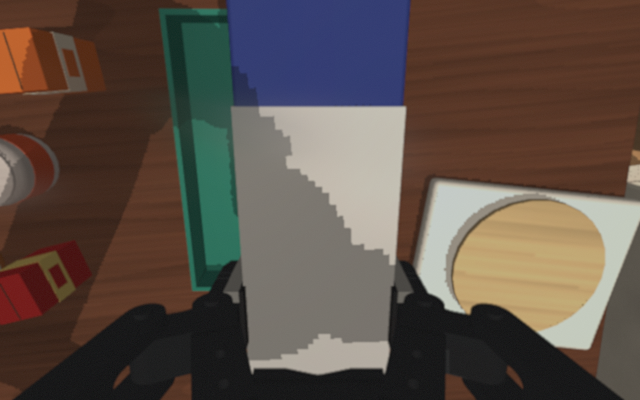

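The foil is held straight and parallel with the basket's left wall (u 165–210), above the basket. I'll lower it, release and rise.

```bash
python3 -m inch '[[[0,0,-0.055,0,0,0,0.03],[0,0,-0.055,0,0,0,0.03],[0,0,-0.055,0,0,0,0.03],[0,0,-0.04,0,0,0,0.03],[0,0,-0.02,0,0,0,0.03]]]'; python3 -m inch '[[[0,0,-0.008,0,0,0,0.03],[0,0,-0.006,0,0,0,0.03],[0,0,0,0,0,0,0.03],[0,0,0,0,0,0,0.064],[0,0,0,0,0,0,0.064]]]'; python3 -m inch '[[[0,0,0,0,0,0,0.064],[0,0,0.03,0,0,0,0.064],[0,0,0.055,0,0,0,0.064],[0,0,0.06,0,0,0,0.085],[0,0,0.06,0,0,0,0.085]]]'
python3 - <<'E'
from h import *
s=read_state();w=snapshot('wrist');print(s['ee_pos'],'foil',rect(w,mask(w,'blue'),.055,s,big=False),'basket',rect(w,mask(w,'teal'),.045,s,big=False))
d=snapshot('top');cv2.imwrite('pics/t2.png',d['frame'][:,:,::-1])
print('paper',rect(d,mask(d,'purple',(160,165,290,215)),.15,big=False))
E
```

```text
time_s: 5.98
ee_pos: [0.5128, -0.3928, 0.035]
tcp_rot: [0.999, -0.045, -0.001, -0.001]
force: [0.1, 0.3, -0.8]
opening: 0.572
gripper_force: 77.0
time_s: 6.6
ee_pos: [0.5145, -0.3961, 0.0245]
tcp_rot: [0.999, -0.046, 0.001, 0.001]
force: [0.6, -0.3, 0.6]
opening: 0.752
gripper_force: 0.0
time_s: 7.22
ee_pos: [0.5137, -0.3954, 0.2305]
tcp_rot: [0.999, -0.046, 0.0, 0.0]
force: [1.5, -0.6, -0.4]
opening: 0.996
gripper_force: 0.0
[ 0.51365173 -0.39543525  0.23046477] foil [ 0.513 -0.396  0.239  0.05  -5.047] basket [ 0.518 -0.356  0.289  0.209 -5.361]
paper [ 5.8500e-01  2.1700e-01  2.4500e-01  5.7000e-02 -8.8071e+01]
```

View pics/t2.png

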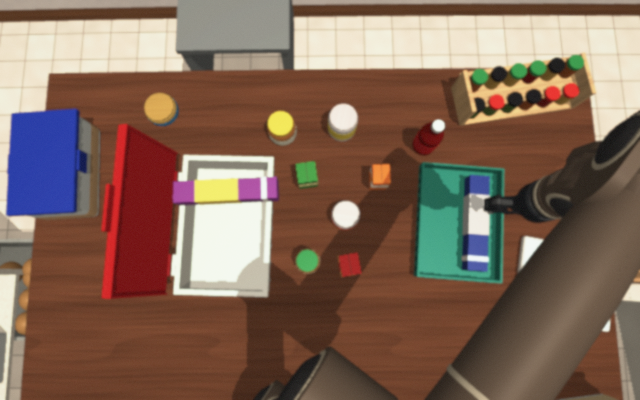

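The foil lies flat in the basket along its right half (u 465–490). The paper is still on the box at (225,190).

```bash
python3 -m inch '[[[0.006,0.055,0,0,0,8.8,0.085],[0.006,0.055,0,0,0,8.8,0.085],[0.006,0.055,0,0,0,8.8,0.085],[0.006,0.055,0,0,0,8.8,0.085],[0.006,0.055,0,0,0,8.8,0.085]]]'; python3 -m inch '[[[0.006,0.056,0,0,0,8.8,0.085],[0.006,0.056,0,0,0,8.8,0.085],[0.006,0.056,0,0,0,8.8,0.085],[0.006,0.056,0,0,0,8.8,0.085],[0.006,0.056,0,0,0,8.8,0.085]]]'; python3 -m inch '[[[0.009,0.057,0,0,0,9.2,0.085],[0,0,0,0,0,0,0.085],[0,0,0,0,0,0,0.085]]]'
python3 - <<'E'
from h import *
s=read_state();w=snapshot('wrist');p=R.from_quat(s['tcp_rot']).as_matrix()[:,1]
print(s['ee_pos'],p,rect(w,mask(w,'purple')|mask(w,'yellow',(200,0,450,400)),.15,s))
# band seam pixels on the top face
h=cv2.cvtColor(w['frame'],cv2.COLOR_RGB2HSV);cv2.imwrite('pics/w3.png',w['frame'][:,:,::-1])
E
```

```text
time_s: 7.95
ee_pos: [0.5438, -0.1189, 0.2283]
tcp_rot: [0.943, 0.334, 0.0, 0.0]
force: [1.5, 0.7, 0.0]
opening: 0.998
gripper_force: 0.0
time_s: 8.57
ee_pos: [0.5739, 0.1612, 0.2283]
tcp_rot: [0.749, 0.663, 0.0, 0.0]
force: [0.4, -0.8, 0.7]
opening: 0.998
gripper_force: 0.0
time_s: 8.95
ee_pos: [0.5826, 0.2164, 0.228]
tcp_rot: [0.695, 0.719, -0.0, -0.0]
force: [-0.4, -0.6, 0.3]
opening: 0.993
gripper_force: 0.0
[0.58264678 0.21641544 0.22796675] [ 9.99437106e-01  3.35418784e-02 -6.42962774e-04] [0.582 0.313 0.049 0.049 1.914]
```

View pics/w3.png

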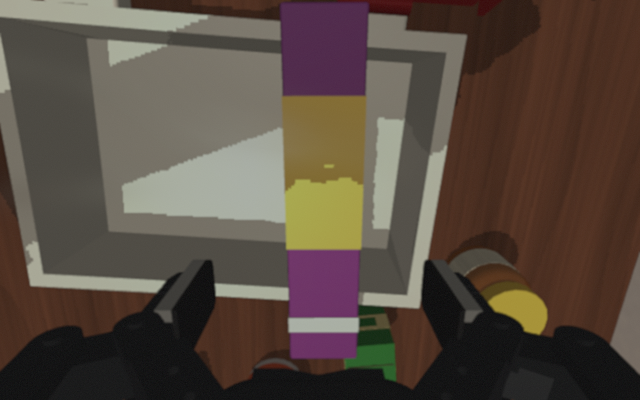

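The paper spans u 283–365, centred between the fingers (210 and 430). I'll grasp it, lift and carry it to the basket.

```bash
python3 -m inch '[[[0,0,-0.04,0,0,0,0.0854],[0,0,-0.04,0,0,0,0.0854],[0,0,-0.028,0,0,0,0.0854],[0,0,-0.007,0,0,0,0.0854],[0,0,0,0,0,0,0.0854]]]' 70; python3 -m inch '[[[0,0,0,0,0,0,0.03],[0,0,0,0,0,0,0.03],[0,0,0,0,0,0,0.03],[0,0,0,0,0,0,0.03],[0,0,0,0,0,0,0.03]]]' 70; python3 -m inch '[[[0,0,0.02,0,0,0,0.03],[0,0,0.03,0,0,0,0.03],[0,0,0.04,0,0,0,0.03],[0,0,0.04,0,0,0,0.03],[0,0,0.02,0,0,0,0.03]]]'
python3 -m inch '[[[-0.006,-0.053,0,0,0,-9.7,0.03],[-0.006,-0.053,0,0,0,-9.7,0.03],[-0.006,-0.053,0,0,0,-9.7,0.03],[-0.006,-0.053,0,0,0,-9.7,0.03],[-0.006,-0.053,0,0,0,-9.7,0.03]]]';python3 -m inch '[[[-0.006,-0.053,0,0,0,-9.7,0.03],[-0.006,-0.053,0,0,0,-9.7,0.03],[-0.006,-0.053,0,0,0,-9.7,0.03],[-0.006,-0.053,0,0,0,-9.7,0.03],[-0.006,-0.053,0,0,0,-9.7,0.03]]]';python3 -m inch '[[[0,0,0,0,0,0,0.03],[0,0,0,0,0,0,0.03]]]'
python3 - <<'E'
from h import *
s=read_state();print(R.from_quat(s['tcp_rot']).as_matrix()[:,1],s['ee_pos'])
w=snapshot('wrist');cv2.imwrite('pics/w4.png',w['frame'][:,:,::-1])
z=s['ee_pos'][2]+.037
print('paper',rect(w,mask(w,'purple')|mask(w,'yellow'),z,s,big=False),'foil',rect(w,mask(w,'blue'),.055,s,big=False),'basket',rect(w,mask(w,'teal'),.045,s,big=False))
E
```

```text
time_s: 9.62
ee_pos: [0.5831, 0.2155, 0.114]
tcp_rot: [0.696, 0.718, 0.0, 0.0]
force: [0.4, 0.4, -0.0]
opening: 0.997
gripper_force: 0.0
time_s: 10.25
ee_pos: [0.5839, 0.2167, 0.115]
tcp_rot: [0.695, 0.719, 0.001, 0.001]
force: [1.1, -0.6, 5.8]
opening: 0.575
gripper_force: 73.0
time_s: 10.88
ee_pos: [0.5832, 0.2167, 0.2659]
tcp_rot: [0.695, 0.719, 0.001, 0.001]
force: [0.7, 0.3, -2.4]
opening: 0.573
gripper_force: 72.8
time_s: 11.5
ee_pos: [0.5524, -0.05, 0.2634]
tcp_rot: [0.93, 0.368, 0.0, -0.0]
force: [0.7, -0.2, -1.7]
opening: 0.573
gripper_force: 73.0
time_s: 12.12
ee_pos: [0.5225, -0.315, 0.2633]
tcp_rot: [0.999, -0.047, 0.0, -0.0]
force: [0.8, -0.3, -2.4]
opening: 0.576
gripper_force: 73.0
time_s: 12.38
ee_pos: [0.5227, -0.3134, 0.263]
tcp_rot: [0.999, -0.044, -0.0, -0.0]
force: [0.5, 0.1, -1.3]
opening: 0.577
gripper_force: 73.3
[-8.80815073e-02 -9.96113007e-01 -7.24257899e-04] [ 0.52272506 -0.31339061  0.26300378]
paper [ 0.56  -0.291  0.122  0.102 -4.446] foil [ 0.518 -0.407  0.228  0.027 -5.345] basket [ 0.511 -0.428  0.288  0.065 -5.322]
```

View pics/w4.png

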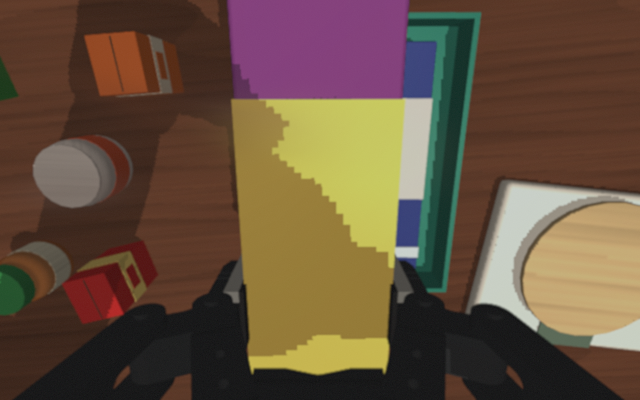

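The paper is held straight, with the foil visible beside it at u 400–435. I'll lower it, release, rise, then measure the cartons again.

```bash
python3 -m inch '[[[0,0,-0.055,0,0,0,0.03],[0,0,-0.055,0,0,0,0.03],[0,0,-0.055,0,0,0,0.03],[0,0,-0.04,0,0,0,0.03],[0,0,-0.02,0,0,0,0.03]]]'; python3 -m inch '[[[0,0,-0.010,0,0,0,0.03],[0,0,-0.008,0,0,0,0.03],[0,0,0,0,0,0,0.03],[0,0,0,0,0,0,0.03],[0,0,0,0,0,0,0.063]]]'; python3 -m inch '[[[0,0,0,0,0,0,0.063],[0,0,0.03,0,0,0,0.063],[0,0,0.055,0,0,0,0.063],[0,0,0.06,0,0,0,0.063],[0,0,0.06,0,0,0,0.085]]]'
python3 - <<'E'
from h import *
s=read_state();w=snapshot('wrist');print(s['ee_pos'],'foil',rect(w,mask(w,'blue'),.055,s,big=False),'paper',rect(w,mask(w,'purple')|mask(w,'yellow'),.055,s,big=False))
d=snapshot('top');h=cv2.cvtColor(d['frame'],cv2.COLOR_RGB2HSV)
m=np.zeros((400,640),np.uint8);m[140:210,345:410]=((h[...,0]<18)&(h[...,1]>165)&(h[...,2]>200))[140:210,345:410];print('orange',rect(d,m,.086))
for c,z,b in(('red',.084,(315,230,385,300)),('green',.08,(280,145,335,205))): print(c,rect(d,mask(d,c,b),z))
E
```

```text
time_s: 13.05
ee_pos: [0.522, -0.311, 0.0358]
tcp_rot: [0.999, -0.043, -0.002, -0.001]
force: [-0.6, -1.1, -1.2]
opening: 0.571
gripper_force: 73.3
time_s: 13.68
ee_pos: [0.5234, -0.3139, 0.0212]
tcp_rot: [0.999, -0.044, 0.001, 0.0]
force: [-0.3, 0.8, 0.3]
opening: 0.736
gripper_force: 0.0
time_s: 14.3
ee_pos: [0.5227, -0.3135, 0.2276]
tcp_rot: [0.999, -0.044, 0.0, 0.0]
force: [0.4, -0.8, -0.3]
opening: 0.919
gripper_force: 0.0
[ 0.52267232 -0.31348058  0.2275644 ] foil [ 0.514 -0.395  0.239  0.051 -5.427] paper [  0.473  -0.252   0.362   0.202 -50.176]
orange None
red [ 0.414 -0.07   0.053  0.05  10.546]
green [0.64  0.032 0.052 0.049 7.695]
```

```bash
python3 -m inch '[[[0.037,0.0535,0,0,0,1.1,0.085],[0.037,0.0535,0,0,0,1.1,0.085],[0.037,0.0535,0,0,0,1.1,0.085],[0,0,0,0,0,0,0.085],[0,0,0,0,0,0,0.085]]]'
python3 - <<'E'
from h import *
s=read_state();w=snapshot('wrist');cv2.imwrite('pics/w5.png',w['frame'][:,:,::-1]);pickle.dump((s,w),open('pics/w5.pkl','wb'))
print(s['ee_pos'],R.from_quat(s['tcp_rot']).as_matrix()[:,1],w2px(w,[[.634,-.153,.086]],s))
h=cv2.cvtColor(w['frame'],cv2.COLOR_RGB2HSV);m=((h[...,0]<18)&(h[...,1]>165)&(h[...,2]>200)).astype(np.uint8);m[:,:200]=0;m[:,440:]=0;print('orange',m.sum(),rect(w,m,.086,s))
E
```

```text
time_s: 15.02
ee_pos: [0.6294, -0.1593, 0.225]
tcp_rot: [1.0, -0.015, -0.0, 0.0]
force: [0.3, -0.5, 0.1]
opening: 0.994
gripper_force: 0.0
[ 0.62942415 -0.15926685  0.22503019] [-3.02891715e-02 -9.99541126e-01  3.22946756e-04] [[309.67954076 180.48286111]]
orange 2925 [ 0.633 -0.153  0.047  0.042 -0.925]
```

View pics/w5.png

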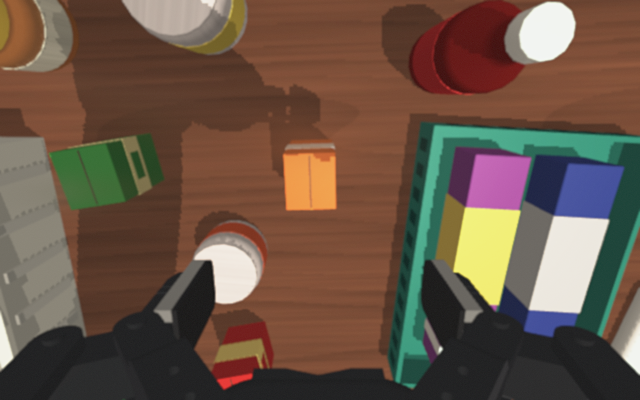

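Orange sits at (310,180), its 42 mm side lying between the fingers. Both wraps lie flat side by side in the basket (u 450–620). The tin, at (228,270), is clear of the grasp.

```bash
python3 -m inch '[[[0.004,0.006,-0.02,0,0,0,0.08],[0,0,-0.055,0,0,0,0.08],[0,0,-0.055,0,0,0,0.08],[0,0,-0.03,0,0,0,0.08],[0,0,-0.02,0,0,0,0.08]]]' 70; python3 -m inch '[[[0,0,0,0,0,0,0.02],[0,0,0,0,0,0,0.02],[0,0,0,0,0,0,0.02],[0,0,0,0,0,0,0.02],[0,0,0,0,0,0,0.02]]]'; python3 -m inch '[[[0,0,0.03,0,0,0,0.02],[0,0,0.05,0,0,0,0.02],[0,0,0.05,0,0,0,0.02],[0,0,0.05,0,0,0,0.02],[0,0,0.0,0,0,0,0.02]]]'; python3 -m inch '[[[-0.003,0.043,0,0,0,10,0.02],[-0.003,0.043,0,0,0,10,0.02],[-0.003,0.043,0,0,0,10,0.02],[-0.003,0.043,0,0,0,10,0.02],[-0.003,0.043,0,0,0,10,0.02]]]';python3 -m inch '[[[-0.003,0.043,0,0,0,10,0.02],[-0.003,0.043,0,0,0,10,0.02],[-0.003,0.043,0,0,0,10,0.02],[-0.003,0.044,0,0,0,10,0.02],[0,0,0,0,0,0,0.02]]]'
```

```text
time_s: 15.7
ee_pos: [0.6316, -0.155, 0.0435]
tcp_rot: [1.0, -0.017, -0.001, -0.0]
force: [-0.3, 0.5, -0.7]
opening: 0.94
gripper_force: 0.0
time_s: 16.32
ee_pos: [0.6342, -0.154, 0.0469]
tcp_rot: [1.0, -0.016, 0.001, 0.001]
force: [-1.4, -1.8, 6.1]
opening: 0.482
gripper_force: 70.7
time_s: 16.95
ee_pos: [0.6354, -0.1534, 0.2303]
tcp_rot: [1.0, -0.015, 0.004, 0.001]
force: [1.0, -0.5, -1.2]
opening: 0.48
gripper_force: 70.8
time_s: 17.58
ee_pos: [0.6178, 0.0632, 0.2236]
tcp_rot: [0.912, 0.411, -0.001, -0.0]
force: [0.5, 0.1, -0.7]
opening: 0.483
gripper_force: 70.5
time_s: 18.2
ee_pos: [0.6055, 0.2377, 0.2231]
tcp_rot: [0.716, 0.698, -0.001, -0.001]
force: [-0.8, -1.0, -1.6]
opening: 0.487
gripper_force: 70.7
```

```bash
python3 -m inch '[[[0,0,-0.055,0,0,0,0.02],[0,0,-0.055,0,0,0,0.02],[0,0,-0.04,0,0,0,0.02],[0,0,-0.016,0,0,0,0.02],[0,0,-0.005,0,0,0,0.02]]]'; python3 -m inch '[[[0,0,-0.002,0,0,0,0.02],[0,0,0,0,0,0,0.02],[0,0,0,0,0,0,0.056],[0,0,0,0,0,0,0.056],[0,0,0.02,0,0,0,0.056]]]'; python3 -m inch '[[[0,0,0.05,0,0,0,0.056],[0,0,0.05,0,0,0,0.056],[0,0,0.053,0,0,0,0.085],[0.009,-0.05,0,0,0,2.4,0.085],[0.009,-0.05,0,0,0,2.4,0.085]]]';python3 -m inch '[[[0.009,-0.05,0,0,0,2.4,0.085],[0.008,-0.056,0,0,0,2.3,0.085],[0,0,0,0,0,0,0.085],[0,0,0,0,0,0,0.085]]]'
python3 - <<'E'
from h import *
s=read_state();w=snapshot('wrist');pickle.dump((s,w),open('pics/w6.pkl','wb'))
print(s['ee_pos'],R.from_quat(s['tcp_rot']).as_matrix()[:,1],'green',rect(w,mask(w,'green',(200,0,440,300)),.08,s))
im=w['frame'][:,:,::-1];d=snapshot('top');cv2.imwrite('pics/w6.png',np.vstack([im,d['frame'][140:310,:,::-1]]))
E
```

```text
time_s: 18.82
ee_pos: [0.6063, 0.2341, 0.0536]
tcp_rot: [0.718, 0.696, -0.001, -0.0]
force: [0.0, 1.2, -1.2]
opening: 0.483
gripper_force: 70.9
time_s: 19.45
ee_pos: [0.6056, 0.2344, 0.0713]
tcp_rot: [0.718, 0.696, -0.001, -0.001]
force: [-0.3, 0.1, 0.4]
opening: 0.656
gripper_force: 0.0
time_s: 20.08
ee_pos: [0.6251, 0.1343, 0.2268]
tcp_rot: [0.687, 0.727, 0.001, 0.001]
force: [0.4, -0.5, 0.0]
opening: 0.994
gripper_force: 0.0
time_s: 20.58
ee_pos: [0.6415, 0.0288, 0.2256]
tcp_rot: [0.658, 0.753, 0.0, -0.0]
force: [0.7, -0.8, -0.1]
opening: 0.998
gripper_force: 0.0
[0.64154586 0.02878953 0.22555132] [9.91029473e-01 1.33642995e-01 3.66689623e-04] green [0.64  0.032 0.05  0.048 7.661]
```

View pics/w6.png

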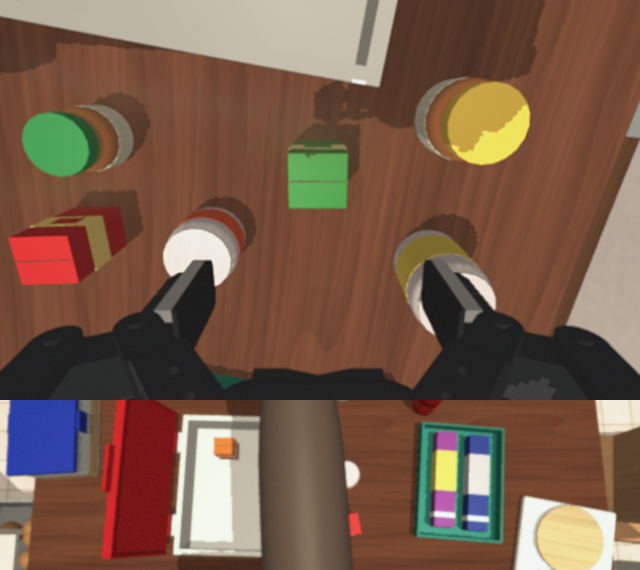

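Green is at (318,178), centred between the fingers and clear of the others. Orange stands in the box at (225,448 in the lower strip), and the wraps look good.

```bash
python3 -m inch '[[[-0.001,0.003,-0.02,0,0,0,0.08],[0,0,-0.055,0,0,0,0.08],[0,0,-0.055,0,0,0,0.08],[0,0,-0.033,0,0,0,0.08],[0,0,-0.02,0,0,0,0.08]]]' 70; python3 -m inch '[[[0,0,0,0,0,0,0.02],[0,0,0,0,0,0,0.02],[0,0,0,0,0,0,0.02],[0,0,0,0,0,0,0.02],[0,0,0,0,0,0,0.02]]]'; python3 -m inch '[[[0,0,0.03,0,0,0,0.02],[0,0,0.05,0,0,0,0.02],[0,0,0.05,0,0,0,0.02],[0,0,0.05,0,0,0,0.02],[0,0,0.0,0,0,0,0.02]]]'; python3 -m inch '[[[-0.026,0.04,0,0,0,-2,0.02],[-0.026,0.04,0,0,0,-2,0.02],[-0.026,0.041,0,0,0,-2,0.02],[-0.026,0.041,0,0,0,-2,0.02],[-0.026,0.041,0,0,0,-1.6,0.02]]]';python3 -m inch '[[[0,0,0,0,0,0,0.02]]]'; python3 -m inch '[[[0,0,-0.055,0,0,0,0.02],[0,0,-0.055,0,0,0,0.02],[0,0,-0.04,0,0,0,0.02],[0,0,-0.016,0,0,0,0.02],[0,0,-0.005,0,0,0,0.02]]]'
```

```text
time_s: 21.3
ee_pos: [0.6392, 0.0335, 0.04]
tcp_rot: [0.657, 0.754, -0.001, -0.001]
force: [0.2, -0.1, -0.1]
opening: 0.938
gripper_force: 0.0
time_s: 21.92
ee_pos: [0.6411, 0.0319, 0.0433]
tcp_rot: [0.658, 0.753, 0.001, 0.0]
force: [-0.9, -0.4, 4.0]
opening: 0.577
gripper_force: 72.7
time_s: 22.55
ee_pos: [0.6424, 0.0316, 0.2273]
tcp_rot: [0.658, 0.753, 0.003, 0.003]
force: [0.3, -0.5, -1.6]
opening: 0.574
gripper_force: 72.7
time_s: 23.18
ee_pos: [0.5091, 0.2355, 0.2208]
tcp_rot: [0.719, 0.695, -0.001, -0.0]
force: [0.5, 0.9, -1.4]
opening: 0.574
gripper_force: 72.8
time_s: 23.3
ee_pos: [0.5085, 0.2367, 0.2211]
tcp_rot: [0.717, 0.697, -0.001, -0.001]
force: [-0.1, -0.6, -1.1]
opening: 0.574
gripper_force: 73.0
time_s: 23.92
ee_pos: [0.5105, 0.234, 0.0506]
tcp_rot: [0.719, 0.695, -0.001, -0.0]
force: [-0.1, -0.2, -0.7]
opening: 0.575
gripper_force: 72.9
```

```bash
python3 -m inch '[[[0,0,-0.002,0,0,0,0.02],[0,0,0,0,0,0,0.02],[0,0,0,0,0,0,0.062],[0,0,0,0,0,0,0.062],[0,0,0.02,0,0,0,0.062]]]'; python3 -m inch '[[[0,0,0.05,0,0,0,0.062],[0,0,0.05,0,0,0,0.062],[0,0,0.056,0,0,0,0.085],[-0.016,-0.05,0,0,0,2,0.085],[-0.016,-0.051,0,0,0,2,0.085]]]';python3 -m inch '[[[-0.016,-0.051,0,0,0,2,0.085],[-0.016,-0.051,0,0,0,2,0.085],[-0.016,-0.051,0,0,0,2,0.085],[-0.016,-0.05,0,0,0,2,0.085],[0,0,0,0,0,0,0.085]]]'
python3 - <<'E'
from h import *
s=read_state();w=snapshot('wrist')
print(s['ee_pos'],R.from_quat(s['tcp_rot']).as_matrix()[:,1],'red',rect(w,mask(w,'red',(200,0,440,300)),.084,s),w2px(w,[[.414,-.07,.084]],s))
im=w['frame'][:,:,::-1];d=snapshot('top');cv2.imwrite('pics/w7.png',np.vstack([im,d['frame'][140:310,:,::-1]]))
E
```

```text
time_s: 24.55
ee_pos: [0.5096, 0.2343, 0.0685]
tcp_rot: [0.719, 0.695, -0.001, -0.0]
force: [-0.0, 0.5, 0.7]
opening: 0.727
gripper_force: 0.0
time_s: 25.18
ee_pos: [0.4788, 0.1332, 0.2265]
tcp_rot: [0.693, 0.721, 0.001, 0.001]
force: [0.8, 0.1, 0.5]
opening: 0.998
gripper_force: 0.0
time_s: 25.8
ee_pos: [0.4136, -0.0719, 0.2259]
tcp_rot: [0.644, 0.765, 0.0, 0.001]
force: [0.1, 1.0, 0.1]
opening: 0.997
gripper_force: 0.0
[ 0.41355679 -0.07187577  0.22593254] [9.85350963e-01 1.70535971e-01 9.80957908e-04] red [ 0.413 -0.07   0.051  0.049  9.788] [[319.01237365 182.84342365]]
```

View pics/w7.png

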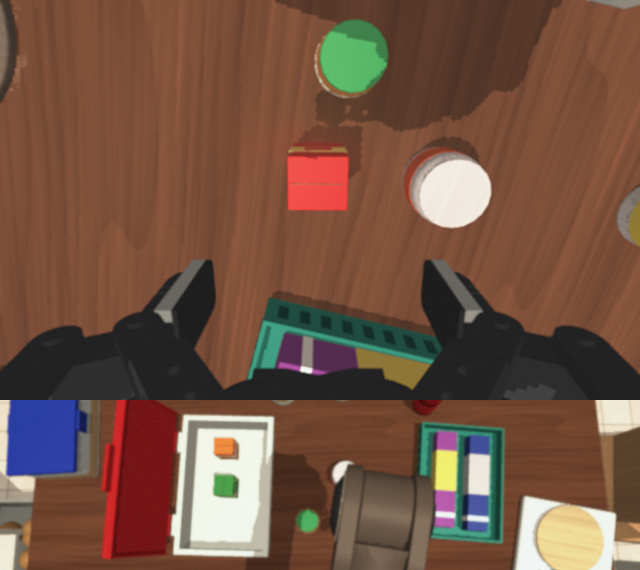

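Red is at (318,182), centred between the fingers, with the tin at (450,190) clear. Orange and green stand in the box.

```bash
python3 -m inch '[[[0,0.002,-0.02,0,0,0,0.08],[0,0,-0.055,0,0,0,0.08],[0,0,-0.055,0,0,0,0.08],[0,0,-0.032,0,0,0,0.08],[0,0,-0.02,0,0,0,0.08]]]' 70; python3 -m inch '[[[0,0,0,0,0,0,0.02],[0,0,0,0,0,0,0.02],[0,0,0,0,0,0,0.02],[0,0,0,0,0,0,0.02],[0,0,0,0,0,0,0.02]]]'; python3 -m inch '[[[0,0,0.03,0,0,0,0.02],[0,0,0.05,0,0,0,0.02],[0,0,0.05,0,0,0,0.02],[0,0,0.05,0,0,0,0.02],[0,0,0.0,0,0,0,0.02]]]'; python3 -m inch '[[[0,0.051,0,0,0,-2,0.02],[0,0.051,0,0,0,-2,0.02],[0,0.051,0,0,0,-2,0.02],[0,0.051,0,0,0,-2,0.02],[0,0.051,0,0,0,-2,0.02]]]';python3 -m inch '[[[0,0.05,0,0,0,-1.7,0.02],[0,0,0,0,0,0,0.02]]]'; python3 -m inch '[[[0,0,-0.055,0,0,0,0.02],[0,0,-0.055,0,0,0,0.02],[0,0,-0.04,0,0,0,0.02],[0,0,-0.016,0,0,0,0.02],[0,0,-0.005,0,0,0,0.02]]]'
```

```text
time_s: 26.52
ee_pos: [0.414, -0.0656, 0.0414]
tcp_rot: [0.641, 0.768, -0.0, -0.001]
force: [-0.0, 0.5, 0.2]
opening: 0.937
gripper_force: 0.0
time_s: 27.15
ee_pos: [0.4151, -0.0673, 0.044]
tcp_rot: [0.642, 0.767, 0.001, 0.001]
force: [-0.3, 1.1, 3.3]
opening: 0.576
gripper_force: 72.7
time_s: 27.78
ee_pos: [0.4164, -0.0678, 0.2271]
tcp_rot: [0.642, 0.767, 0.002, 0.003]
force: [0.6, 0.1, -2.2]
opening: 0.577
gripper_force: 73.2
time_s: 28.4
ee_pos: [0.4138, 0.189, 0.222]
tcp_rot: [0.707, 0.707, -0.001, -0.0]
force: [1.4, -0.3, -1.5]
opening: 0.577
gripper_force: 73.0
time_s: 28.65
ee_pos: [0.4138, 0.2402, 0.2214]
tcp_rot: [0.715, 0.699, -0.001, -0.001]
force: [-0.4, -0.6, -1.9]
opening: 0.58
gripper_force: 73.0
time_s: 29.28
ee_pos: [0.4143, 0.237, 0.0518]
tcp_rot: [0.717, 0.697, -0.001, -0.0]
force: [-0.2, -0.5, -0.8]
opening: 0.577
gripper_force: 73.1
```

```bash
python3 -m inch '[[[0,0,-0.002,0,0,0,0.02],[0,0,0,0,0,0,0.02],[0,0,0,0,0,0,0.062],[0,0,0,0,0,0,0.062],[0,0,0.02,0,0,0,0.062]]]'; python3 -m inch '[[[0,0,0.05,0,0,0,0.062],[0,0,0.05,0,0,0,0.062],[0,0,0.056,0,0,0,0.062],[0,-0.05,0.05,0,0,0,0],[0,-0.05,0.05,0,0,0,0]]]';python3 -m inch '[[[0,-0.05,0.05,0,0,0,0],[0.0,0,0.05,0,0,0,0],[0.0,0,0.04,0,0,0,0],[0,0,0,0,0,0,0]]]'
python3 - <<'E'
from h import *
s=read_state();print(s['q'])
d=snapshot('top');c=snapshot('scene');cv2.imwrite('pics/s8.png',np.vstack([c['frame'][130:330,250:570,::-1],d['frame'][110:310,80:400,::-1]]))
Rw,o=cam(d)
for u in((105,207),(103,207)):
    a,b=px2w(d,[u],0)[0],o;t=(.51-b[0])/(a-b)[0]
    # plane x=.512 nearly parallel to camera ray: use circle instead
    yz=lambda z:px2w(d,[u],z)[0]
    for z in np.arange(.32,.37,.006):
        p=yz(z);print(z.round(3),p.round(3),np.hypot(p[1]-.356,z-.1).round(4),np.arctan2(z-.1,.356-p[1]).round(3))
E
```

```text
time_s: 29.9
ee_pos: [0.4137, 0.2372, 0.0697]
tcp_rot: [0.717, 0.697, -0.001, -0.0]
force: [-0.2, 0.5, 1.0]
opening: 0.724
gripper_force: 0.0
time_s: 30.52
ee_pos: [0.4143, 0.1486, 0.3166]
tcp_rot: [0.716, 0.698, 0.001, 0.0]
force: [0.0, -0.6, -0.0]
opening: 0.309
gripper_force: 0.0
time_s: 31.02
ee_pos: [0.4151, 0.105, 0.4519]
tcp_rot: [0.717, 0.697, 0.002, 0.001]
force: [-0.0, 0.2, 0.8]
opening: -0.0
gripper_force: 0.0
[2.47846275e-01 4.56225973e-02 3.74597155e-01 1.89406359e+00
 2.07374190e-05 1.84648002e+00]
0.32 [0.523 0.415 0.32 ] 0.2278 1.833
0.326 [0.522 0.412 0.326] 0.2329 1.815
0.332 [0.521 0.409 0.332] 0.2381 1.797
0.338 [0.52  0.407 0.338] 0.2433 1.781
0.344 [0.519 0.404 0.344] 0.2487 1.765
0.35 [0.518 0.401 0.35 ] 0.254 1.749
0.356 [0.517 0.398 0.356] 0.2595 1.735
0.362 [0.516 0.396 0.362] 0.265 1.721
0.368 [0.516 0.393 0.368] 0.2705 1.707
0.32 [0.523 0.419 0.32 ] 0.2288 1.849
0.326 [0.522 0.416 0.326] 0.2339 1.831
0.332 [0.521 0.413 0.332] 0.239 1.813
0.338 [0.52  0.411 0.338] 0.2442 1.796
0.344 [0.519 0.408 0.344] 0.2494 1.78
0.35 [0.518 0.405 0.35 ] 0.2547 1.764
0.356 [0.517 0.402 0.356] 0.2601 1.749
0.362 [0.517 0.399 0.362] 0.2656 1.735
0.368 [0.516 0.397 0.368] 0.271 1.721
```

View pics/s8.png

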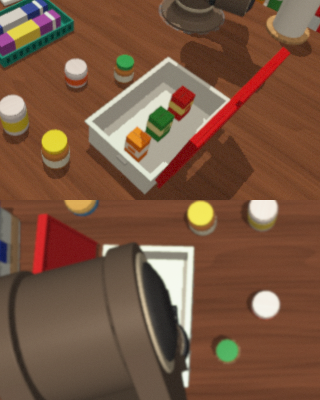

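All three cartons stand upright in the box, seen in the scene crop at (180,103), (158,123) and (138,143). The lid is at about 1.75 rad, with its tip near y 0.40, z 0.35. I'll take the closed fingers over the lid to its outer side.

```bash
python3 -m inch '[[[0.02,0.05,0,0,0,0,0],[0.02,0.05,0,0,0,0,0],[0.02,0.05,0,0,0,0,0],[0.02,0.05,0,0,0,0,0],[0.015,0.05,0,0,0,0,0]]]'; python3 -m inch '[[[0,0.05,0,0,0,0,0],[0,0.05,0,0,0,0,0],[0,0.01,0,0,0,0,0],[0,0,0,0,0,0,0],[0,0,0,0,0,0,0]]]'
python3 - <<'E'
from h import *
s=read_state();print(s['q'],R.from_quat(s['tcp_rot']).as_matrix()[:,2])
d=snapshot('scene');w=snapshot('wrist');cv2.imwrite('pics/w9.png',np.vstack([w['frame'][:,:,::-1],d['frame'][100:300,:,::-1]]))
E
```

```text
time_s: 31.75
ee_pos: [0.5074, 0.3553, 0.4406]
tcp_rot: [0.717, 0.697, 0.003, 0.001]
force: [-0.1, -0.7, 1.6]
opening: -0.002
gripper_force: 0.0
time_s: 32.38
ee_pos: [0.4976, 0.4539, 0.4225]
tcp_rot: [0.717, 0.697, 0.018, 0.002]
force: [0.4, -0.6, 0.4]
opening: 0.001
gripper_force: 0.0
[ 7.40519213e-01  5.90648913e-01  1.07576613e+00  2.02057827e+00
 -2.29205719e-03  2.33966294e+00] [ 0.0276225   0.02214286 -0.99937315]
```

View pics/w9.png

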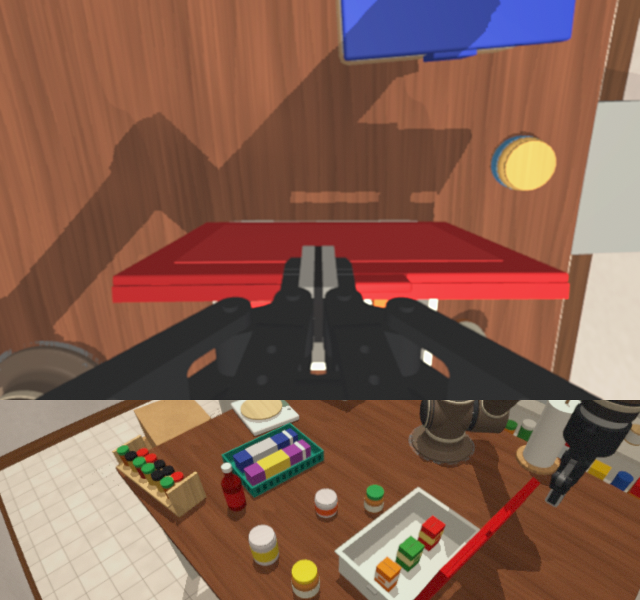

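The closed fingers, at (318,255), are past the lid's top edge (rows 275–300), on its outer side. I'll descend, then push forward.

```bash
python3 -m inch '[[[0.003,0,-0.03,0,0,0,0],[0.003,0,-0.03,0,0,0,0],[0.003,0,-0.03,0,0,0,0],[0.003,0,-0.025,0,0,0,0],[0,0,0,0,0,0,0]]]'; python3 -c "
from h import *
s=read_state();print(s['q'],R.from_quat(s['tcp_rot']).as_rotvec(degrees=True),R.from_quat(s['tcp_rot']).as_matrix()[:,2])"
```

```text
time_s: 33.1
ee_pos: [0.5092, 0.4535, 0.3054]
tcp_rot: [0.717, 0.697, 0.016, 0.001]
force: [0.3, -0.4, 0.7]
opening: 0.001
gripper_force: 0.0
[ 7.28324226e-01  4.41187839e-01  5.42334345e-01  1.64025810e+00
 -1.63583059e-03  2.32793056e+00] [128.96225851 125.29611729   2.83993259] [ 0.02473088  0.01986563 -0.99949674]
```

```bash
python3 -m inch '[[[0,-0.012,0,0,0,0,0],[0,-0.012,0,0,0,0,0],[0,-0.012,0,0,0,0,0],[0,-0.01,0,0,0,0,0],[0,-0.01,0,0,0,0,0]]]'; python3 -m inch '[[[0,-0.01,0,0,0,0,0],[0,-0.01,-0.001,0,0,0,0],[0,-0.01,-0.001,0,0,0,0],[0,-0.01,-0.001,0,0,0,0],[0,-0.01,-0.001,0,0,0,0]]]'; python3 -m inch '[[[0,-0.01,-0.002,0,0,0,0],[0,-0.01,-0.002,0,0,0,0],[0,-0.01,-0.002,0,0,0,0],[0,-0.01,-0.003,0,0,0,0],[0,-0.01,-0.003,0,0,0,0]]]'; python3 - <<'E'
from h import *
d=snapshot('scene');cv2.imwrite('pics/s10.png',d['frame'][100:330,250:640,::-1])
E
```

```text
time_s: 33.72
ee_pos: [0.5095, 0.3986, 0.3072]
tcp_rot: [0.717, 0.697, 0.018, 0.001]
force: [-0.0, 1.1, 1.0]
opening: 0.001
gripper_force: 0.0
time_s: 34.35
ee_pos: [0.5094, 0.3485, 0.3027]
tcp_rot: [0.717, 0.697, 0.017, 0.001]
force: [0.6, 1.8, 1.2]
opening: -0.003
gripper_force: 0.9
time_s: 34.98
ee_pos: [0.5093, 0.2984, 0.2904]
tcp_rot: [0.717, 0.697, 0.017, 0.001]
force: [-1.1, 2.2, 1.0]
opening: -0.001
gripper_force: 0.7
```

View pics/s10.png

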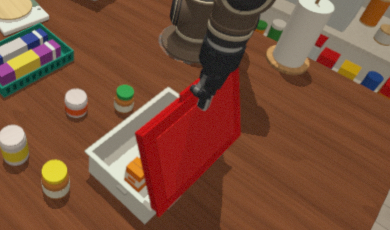

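The lid is about 20° past upright towards closing, with the fingertips on its outer face at (203,97). Contact force is about 2 N, so I'll continue along the arc.

```bash
python3 -m inch '[[[0,-0.008,-0.004,0,0,0,0],[0,-0.008,-0.004,0,0,0,0],[0,-0.008,-0.004,0,0,0,0],[0,-0.008,-0.004,0,0,0,0],[0,-0.008,-0.006,0,0,0,0]]]'; python3 -m inch '[[[0,-0.008,-0.006,0,0,0,0],[0,-0.008,-0.006,0,0,0,0],[0,-0.008,-0.006,0,0,0,0],[0,-0.007,-0.007,0,0,0,0],[0,-0.007,-0.007,0,0,0,0]]]'; python3 -m inch '[[[0,-0.007,-0.007,0,0,0,0],[0,-0.007,-0.007,0,0,0,0],[0,-0.005,-0.008,0,0,0,0],[0,-0.005,-0.008,0,0,0,0],[0,-0.005,-0.009,0,0,0,0]]]';  python3 -m inch '[[[0,-0.005,-0.009,0,0,0,0],[0,-0.003,-0.008,0,0,0,0],[0,-0.003,-0.008,0,0,0,0],[0,-0.003,-0.008,0,0,0,0],[0,-0.003,-0.008,0,0,0,0]]]'
```

```text
time_s: 35.65
ee_pos: [0.5095, 0.2586, 0.2685]
tcp_rot: [0.717, 0.697, 0.017, 0.002]
force: [0.1, 1.3, 1.2]
opening: 0.002
gripper_force: 0.6
time_s: 36.28
ee_pos: [0.5094, 0.2206, 0.2363]
tcp_rot: [0.717, 0.697, 0.017, 0.002]
force: [-1.6, -0.0, 1.0]
opening: 0.003
gripper_force: 0.5
time_s: 36.9
ee_pos: [0.5095, 0.1918, 0.1973]
tcp_rot: [0.717, 0.697, 0.017, 0.002]
force: [-1.1, -0.3, 1.5]
opening: 0.001
gripper_force: 0.4
time_s: 37.52
ee_pos: [0.5094, 0.1751, 0.1562]
tcp_rot: [0.717, 0.697, 0.017, 0.001]
force: [0.0, -0.5, 0.6]
opening: 0.002
gripper_force: 0.3
```

```bash
python3 -m inch '[[[0,-0.001,-0.005,0,0,0,0],[0,-0.001,-0.005,0,0,0,0],[0,-0.001,-0.005,0,0,0,0],[0,-0.001,-0.005,0,0,0,0],[0,0,-0.004,0,0,0,0]]]'; python3 -m inch '[[[0,0,-0.004,0,0,0,0],[0,0,-0.004,0,0,0,0],[0,0,-0.003,0,0,0,0],[0,0,-0.003,0,0,0,0],[0,0,-0.002,0,0,0,0]]]'; python3 -m inch '[[[0,0,-0.002,0,0,0,0],[0,0,-0.001,0,0,0,0],[0,0,-0.001,0,0,0,0],[0,0,0,0,0,0,0],[0,0,0,0,0,0,0]]]'
```

```text
time_s: 38.15
ee_pos: [0.5094, 0.1711, 0.1324]
tcp_rot: [0.717, 0.697, 0.017, 0.002]
force: [0.2, 0.6, 0.5]
opening: -0.002
gripper_force: 0.2
time_s: 38.78
ee_pos: [0.5094, 0.1711, 0.1166]
tcp_rot: [0.717, 0.697, 0.017, 0.001]
force: [-0.7, 0.0, 1.5]
opening: 0.006
gripper_force: 0.2
time_s: 39.4
ee_pos: [0.5095, 0.1712, 0.1128]
tcp_rot: [0.717, 0.697, 0.017, 0.001]
force: [0.0, -0.8, -0.0]
opening: 0.001
gripper_force: 0.0
```

```bash
python3 -m inch '[[[0,0,-0.001,0,0,0,0],[0,0,-0.001,0,0,0,0],[0,0,0,0,0,0,0]]]'; python3 -m inch '[[[0,0,-0.001,0,0,0,0],[0,0,0,0,0,0,0]]]';  python3 -m inch '[[[0,0,-0.001,0,0,0,0],[0,0,0,0,0,0,0]]]'
```

```text
time_s: 39.78
ee_pos: [0.5094, 0.1711, 0.1107]
tcp_rot: [0.717, 0.697, 0.017, 0.001]
force: [-0.2, -0.4, -0.2]
opening: -0.004
gripper_force: 0.0
time_s: 40.02
ee_pos: [0.5095, 0.1711, 0.1102]
tcp_rot: [0.717, 0.697, 0.018, 0.002]
force: [-1.3, -0.4, 3.8]
opening: 0.002
gripper_force: 2.0
time_s: 40.28
ee_pos: [0.5096, 0.1711, 0.11]
tcp_rot: [0.717, 0.697, 0.018, 0.002]
force: [-4.8, -1.4, 9.8]
opening: -0.002
gripper_force: 5.1
```

Force is rising against the rim at z 0.110, so the lid is fully shut. I'll retreat and verify.

```bash
python3 -m inch '[[[0,0,0.003,0,0,0,0],[0,0,0.02,0,0,0,0],[0,0,0.05,0,0,0,0],[0,0,0.05,0,0,0,0],[-0.02,-0.05,0.02,0,0,0,0]]]'; python3 -m inch '[[[-0.05,-0.02,0,0,0,0,0],[-0.05,-0.02,0,0,0,0,0],[-0.05,-0.02,0,0,0,0,0],[0,0,0,0,0,0,0]]]'
python3 - <<'E'
from h import *
d=snapshot('scene');t=snapshot('top');cv2.imwrite('pics/f.png',np.vstack([d['frame'][80:340,:,::-1],t['frame'][70:310,:,::-1]]))
E
```

```text
time_s: 40.9
ee_pos: [0.4912, 0.1226, 0.2541]
tcp_rot: [0.715, 0.699, 0.019, 0.002]
force: [0.8, -0.6, -0.4]
opening: -0.002
gripper_force: 0.0
time_s: 41.4
ee_pos: [0.337, 0.0603, 0.2523]
tcp_rot: [0.717, 0.697, 0.018, 0.002]
force: [1.3, 1.4, 0.2]
opening: -0.003
gripper_force: 0.0
```

View pics/f.png

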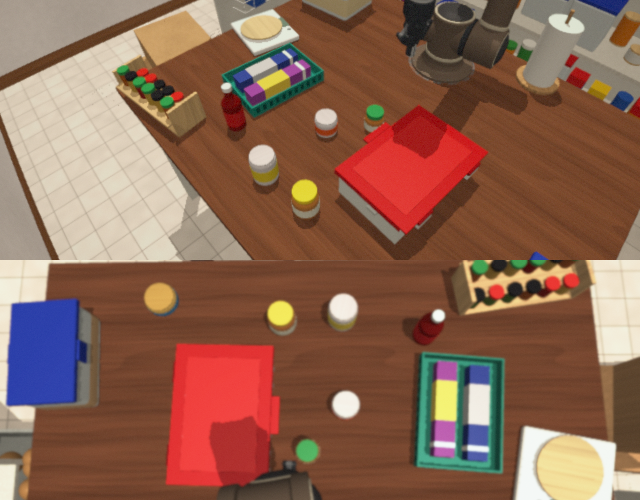

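The lid lies flat and shut (lower view, 170–275 × 345–485). Both wraps are side by side in the basket, the tins, jars and bottle haven't moved, and no cartons remain on the worktop.

```bash
python3 -c "
from cell import sign_off
print(sign_off())"
```

```text
the job is handed in; nothing more can be done
None
```

The job is done and handed in: both wraps lie flat side by side in the basket, the three cartons present (red, green, orange) are in the storage box, and the lid was lowered gently until shut, with nothing else moved, in about 41 s of robot time.

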